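# Slide a punching board onto the granite slab

### The arm

A 7-joint arm with a two-finger parallel gripper is mounted at the origin on the work surface. World frame = base frame: x ahead of the robot, y to its left, z up, the work surface at z = 0. Lengths are in m, angles in rad, forces in N, time in s.
With the tool pointing down it reaches from about 0.425 to 0.925 m from the base axis. Payload 6.8 kg.
Tool frame: the origin (TCP) lies on the mounting face of the last link; the fingertips stand 173 mm ahead of it and the grasp point (between the pads) lies 155 mm ahead of it (grip_point_offset is the distance from the TCP to the grasp point, in m); x points along the fingers, z is the direction in which the jaws open and shut, and the axes are right-handed (so a half turn about x gives the same grasp; the last joint's range is limited). The gripper opens to 85 mm and grips with 20 to 120 N. Pads are 22 mm wide; open, the fingers measure 114 mm over their backs; the gripper's body (76 mm by 85 mm) begins 54 mm behind the grasp point. The pads swing forward as they close: fully open they stand 13 mm farther back than shut.
Start: joints at [1.147, 0.477, 0.022, 1.555, -0.011, 1.109, -0.083], TCP at [0.21, -0.642, 0.405] pointing down, gripper open.
Joint ranges: [-2.96, 2.96], [-0.34, 2.1], [-1.41, 1.46], [0.24, 2.44], [-1.37, 4.51], [0.17, 1.92], [-2.96, 2.96]. Speed limits (rad/s): [2.39, 2.39, 3.14, 3.14, 3.14, 3.14, 3.14].

### API

Orientations are given as a rotation vector (axis times angle).
In Python, from bench import * gives the robot as it stands. The module is installed in compiled form; this text tells all that it offers.
- The arm moves only by the tool servo_tool, never from a script. Its argument "motion" is a list of rows, each a list of 5 numbers: the shift along the tool's x, y, z in m, then the turn about the tool's x in degrees, then the gripper command: -1 is fully open, 1 is shut, values between are in proportion. In form: [[dx, dy, dz, turn, fingers], ...]. A call has 1 to 8 rows; each row is the pose to reach, as a shift and turn from the pose measured when the call began, along the tool's axes at that moment; what a row does not reach only later rows make up. A row lasts 1/10 s, in which the tool goes at most 50 mm and 8.59 degrees, less where a joint would pass 70% of its speed; a pose out of reach is approached as far as the arm can. A call with a gripper value outside its range is refused whole. The fingers move at their own pace and stop on an object; "force" is the grip in N (left out, the last holds). Time passes only in rows, so rows that repeat a pose let the fingers close. It gives the time, the measured TCP pose, the force and the opening at its end, in the units of the state.
- get_obs(): the state, without advancing time (a new reading comes with each control period).
- grab_frame(name): name is "scene" or "top" or "wrist"; returns the picture (480x640x3 uint8, red, green, blue); there is no depth.
- camera_params(name): a dict with "mtx" (3x3 intrinsics, pixels), "world_to_cam" (4x4, takes a point from world to camera coordinates); the wrist camera has in their place "T_tool_cam" (4x4, takes a point from camera to tool coordinates, whose origin is the TCP and whose axes are the tool frame's). Camera axes: x right, y down, z forward; pixel columns grow to the right and rows downward; lengths in m; the calibration is good to about 2 mm. A picture is of the moment at which its call begins: read the wrist's pose just before it. camera_params takes no time and is no camera call.
- hand_in(): hands the job in, once; it reports no verdict.
The state is a dict: "clock": time; "joints": joint angles; "qvel": joint speeds; "tau": joint torques, N m; "tcp_pos": TCP position; "orientation": TCP orientation; "contact_force": force on the tool from outside, world axes, zero at the start; "moment": the same for the moment, N m; "grip_width": finger opening in m.
Only numpy, scipy, OpenCV 4.12 (cv2) and the standard library are available. Lean on these libraries where they do the work, as an engineer would, in place of code of your own. Each camera call takes 0.05 s, during which the arm holds its last target. There are 200 camera calls.

### The job

Slide the top board off the stack of oblong punching boards sideways onto the stone slab next to it, without picking it up, until it lies flat and square in the middle of the slab. Leave the boards under it and the stack of round boards where they are.

Things in the scene. Friction and masses are not known exactly. Their poses are not given: they have to be found in the camera images.
- board_top_centre (a point): Centre (half-way up) of the top one of three equal oblong grey plastic boards, 65 mm (its x) by 120 mm (its y) by 16 mm thick (its z, up), about 0.13 kg, lying loose on one another on a 3 mm mat. The stack stands at the slab's +y or -y side (it varies), one 65 mm end towards it across a gap of 8 to 18 mm, its y axis within 4 degrees of the slab's.
- board_second_centre (a point): Centre (half-way up) of the second oblong board, beneath the top one, same size, flush with it within 3 mm at the middle and 2 degrees; it stays on the stack.
- disc_top_centre (a point): Centre (half-way up) of the top one of three round grey plastic boards, 84 mm in diameter and 16 mm thick, stacked loose on the slab's other side; a bystander.
- slab_top (a point): Middle of the top face of the pale stone slab, a fixed block 150 mm (its x) by 170 mm (its y) by 33 mm high (its z, up). Its top is 2 mm lower than the underside of the top oblong board on the stack, so the board slides across the gap and down this small step. Small things stand on the table beyond the slab's +x side; nothing stands within 60 mm behind either stack.
Things that resemble listed ones, but are neither listed nor needed, are in the scene too. Leave any green look-alike of the part that bears board_second_centre alone. Leave any red look-alike of the part that bears board_top_centre alone.

How it is judged:
By the outcome, as a careful person would: the job done as asked, in the order asked, and still so for the second after the job is handed in, with the robot touching nothing.
It also fails if it takes over 35 s, if anything falls off the work surface, if the arm or the gripper's body presses on something with over 40 N, if the wrist force passes 120 N, or if a joint passes its speed limit or range.

## Working session

There is one attempt and no reset: what is moved stays moved. The work goes in short steps, Python scripts to look and compute and a tool call to move; the robot and the scene stay as the last step left them, time stands still between calls to the robot, and variables do not carry over. Pictures are saved under pics/ and viewed, about 8 in all and at most 12, crops included, and the job is handed in when it is done.

Besides the shell and the picture viewer there is one more tool, called after "Request:" as name(argument=value, ...), one argument or row to a line, values as JSON. servo_tool: Moves the arm, as the interface text tells. Its arguments: {"type":"object","properties":{"motion":{"type":"array","items":{"type":"array","items":{"type":"number"}}},"force":{"type":"number"}},"required":["motion"]}

```bash
mkdir -p pics; python3 - <<'E'
from bench import *
import cv2,numpy as np
o=get_obs();print({k:np.round(v,3) for k,v in o.items()})
for n in("scene","top"):
    cv2.imwrite(f"pics/{n}0.png",grab_frame(n)[:,:,::-1])
    p=camera_params(n);print(n,p["mtx"].tolist(),np.round(p["world_to_cam"],4).tolist())
print(np.round(camera_params("wrist")["T_tool_cam"],4).tolist(),camera_params("wrist")["mtx"].tolist())
E
```

```text
{'clock': np.float64(0.0), 'joints': array([ 1.147,  0.478,  0.022,  1.556, -0.011,  1.109, -0.083]), 'qvel': array([ 0.   , -0.001, -0.001,  0.001, -0.001,  0.001, -0.   ]), 'tau': array([ 0.0000e+00, -5.9646e+01,  1.6080e+00, -2.8120e+01,  1.2000e-02,
        9.0000e-03, -0.0000e+00]), 'tcp_pos': array([ 0.21 , -0.641,  0.404]), 'orientation': array([ 0.974,  1.344, -0.973]), 'contact_force': array([-0.478,  0.127,  0.195]), 'moment': array([-0.032, -0.018,  0.054]), 'grip_width': np.float64(0.085)}
scene [[534.1848326016445, 0.0, 319.8208486926058], [0.0, 534.1848326016445, 238.55626205106665], [0.0, 0.0, 1.0]] [[0.6462, 0.7631, 0.0075, -0.3748], [0.4595, -0.3812, -0.8022, -0.1522], [-0.6093, 0.5218, -0.597, 1.207], [0.0, 0.0, 0.0, 1.0]]
top [[504.50111919031644, 0.0, 313.9665789217508], [0.0, 504.50111919031644, 240.9334398584991], [0.0, 0.0, 1.0]] [[0.0248, -0.9997, -0.009, 0.0815], [-0.9873, -0.0231, -0.1573, 0.5248], [0.157, 0.0128, -0.9875, 0.859], [0.0, 0.0, 0.0, 1.0]]
[[0.0, -0.3045, 0.9525, 0.0307], [0.0005, -0.9525, -0.3045, 0.0788], [1.0, 0.0005, 0.0001, 0.0002], [0.0, 0.0, 0.0, 1.0]] [[354.18227814970965, 0.0, 317.1832472692952], [0.0, 354.18227814970965, 238.46513790321222], [0.0, 0.0, 1.0]]
```

View pics/scene0.png

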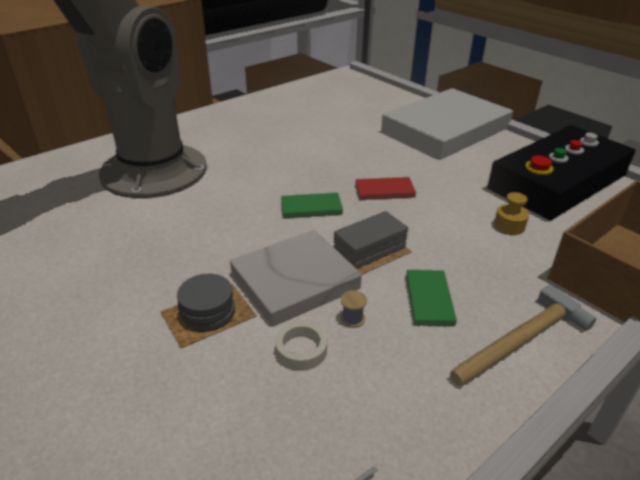

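View pics/top0.png

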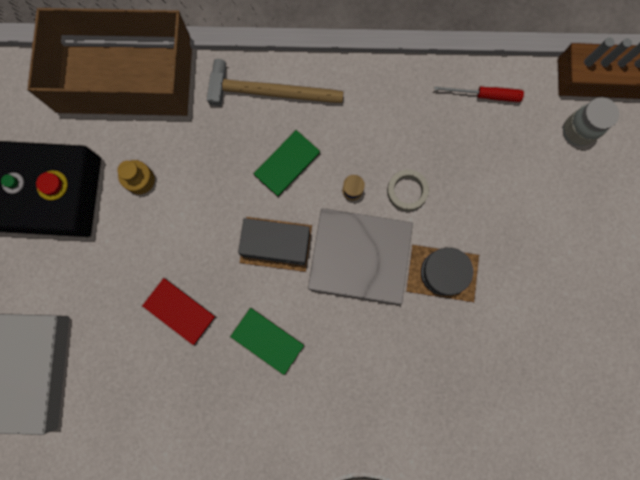

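The two views show the parts as follows.
- **Oblong dark grey stack:** top (275,241), scene (371,235), on the slab's +y side.
- **Slab:** top (361,256).
- **Discs:** top (448,272).
- **Look-alikes:** green at top (287,163) and (267,341), red at top (178,311).

The grey stack on the mat is the one meant. I'll confirm it in an enlarged crop.

```bash
python3 - <<'E'
import cv2,numpy as np
a=cv2.resize(cv2.imread("pics/top0.png")[195:315,225:425],None,fx=4,fy=4,interpolation=cv2.INTER_CUBIC)[:,:800]
b=cv2.resize(cv2.imread("pics/scene0.png")[200:330,220:420],None,fx=4,fy=4,interpolation=cv2.INTER_CUBIC)
a=cv2.convertScaleAbs(a,alpha=1.5);b=cv2.convertScaleAbs(b,alpha=1.5)
cv2.imwrite("pics/ca.png",a);cv2.imwrite("pics/cb.png",b)
E
```

```text
(no output)
```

View pics/ca.png

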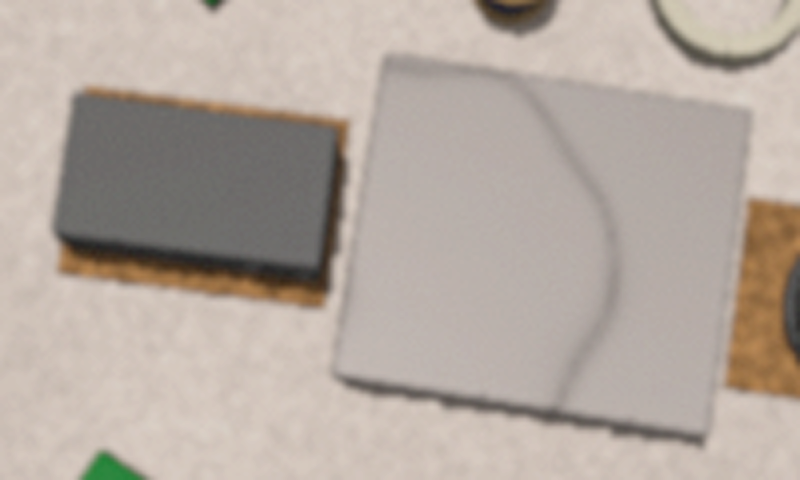

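View pics/cb.png

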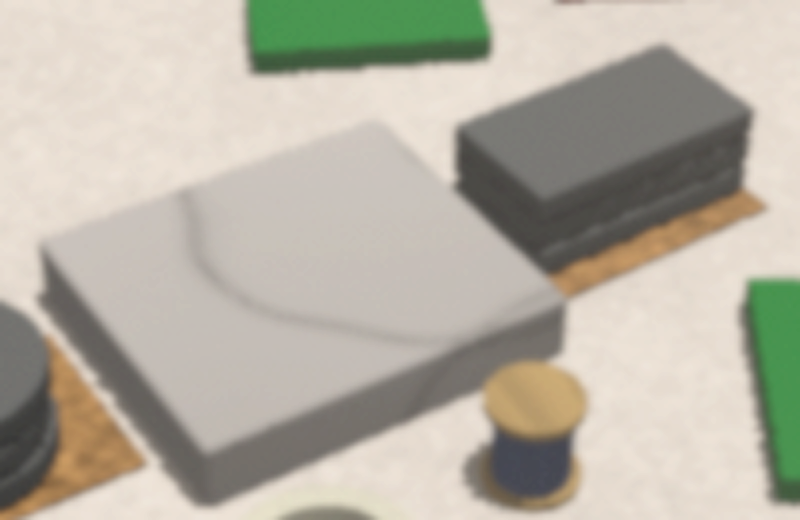

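The crops show plain grey boards in the oblong stack, with the top board at crop corners (78,93), (338,127), (320,272) and (60,235). No other grey oblong stack is in view. Next I triangulate the corners.

```bash
cat > h.py <<'E'
import numpy as np,cv2
from bench import *
def P(n):
    p=camera_params(n);return p["mtx"]@p["world_to_cam"][:3]
def tri(pt,ps):
    X=cv2.triangulatePoints(P("top"),P("scene"),np.float64(pt).T,np.float64(ps).T);return (X[:3]/X[3]).T
def onplane(n,uv,z):
    M=P(n)
    return np.array([np.linalg.solve(M[:,:2]-np.outer([0,0,0],[0,0]) if 0 else np.c_[M[:,:2],-np.array([u,v,1])],-(M[:,2]*z+M[:,3]))[:2] for u,v in uv])
def rect(c): # order ++,+-,--,-+
    m=c.mean(0);dy=(c[0]+c[3]-c[1]-c[2])/2;dx=(c[0]+c[1]-c[2]-c[3])/2
    return np.round(m,4),"len",np.round([np.hypot(*dx[:2]),np.hypot(*dy[:2])],4),"yawdeg(x,y)",np.round(np.degrees([np.arctan2(dx[1],dx[0]),np.arctan2(-dy[0],dy[1])]),2)
E
python3 - <<'E'
from h import *
T=lambda a:np.array(a)/4+[225-.375,195-.375]
S=lambda a:np.array(a)/4+[220-.375,200-.375]
bt=T([(78,93),(338,127),(320,272),(60,235)]);bs=S([(750,110),(543,200),(457,128),(664,44)])
st=T([(387,55),(750,108),(705,432),(338,374)]);ss=S([(565,300),(208,455),(40,245),(377,120)])
for n,t,s,z in(("board",bt,bs,.051),("slab",st,ss,.033)):
    X=tri(t,s);print(n,np.round(X,4).tolist());print(rect(X))
    print(" top",rect(onplane("top",t,z)));print(" scene",rect(onplane("scene",s,z)))
E
```

```text
board [[0.5599, 0.2196, 0.052], [0.5478, 0.104, 0.0514], [0.4838, 0.1111, 0.0496], [0.4976, 0.2263, 0.052]]
(array([0.5223, 0.1652, 0.0513]), 'len', array([0.0635, 0.1161]), 'yawdeg(x,y)', array([-6.26, -6.43]))
 top (array([0.5214, 0.1642]), 'len', array([0.0647, 0.1164]), 'yawdeg(x,y)', array([-4.95, -6.51]))
 scene (array([0.5227, 0.1667]), 'len', array([0.0621, 0.1176]), 'yawdeg(x,y)', array([-6.95, -5.58]))
slab [[0.585, 0.0828, 0.0324], [0.5641, -0.0822, 0.0327], [0.4175, -0.0621, 0.032], [0.44, 0.1021, 0.034]]
(array([0.5016, 0.0101, 0.0328]), 'len', array([0.1472, 0.166 ]), 'yawdeg(x,y)', array([-7.71, -7.52]))
 top (array([0.5012, 0.0096]), 'len', array([0.1472, 0.1652]), 'yawdeg(x,y)', array([-7.65, -7.38]))
 scene (array([0.5022, 0.0106]), 'len', array([0.1475, 0.1672]), 'yawdeg(x,y)', array([-7.95, -7.26]))
```

Triangulated heights of 51.3 and 32.8 mm match 51 and 33 mm. The board's sizes come out 2 to 4 mm short, which is acceptable. The board is at (0.522, 0.1655) with yaw about -6.2°, and the slab at (0.502, 0.010) with yaw about -7.6°. So it needs a push of about 157 mm along the slab's -y, with almost no lateral offset. I'll push the end face with both fingers part-open.

```bash
cat >> h.py <<'E'
from scipy.spatial.transform import Rotation as Ro
def go(x,y,z,yaw=None):
    "shift in tool axes + turn to bring tool z to world yaw (deg, mod 180)"
    o=get_obs();R=Ro.from_rotvec(o["orientation"]).as_matrix()
    d=R.T@(np.array([x,y,z])-o["tcp_pos"]);t=0
    if yaw is not None:
        v=R.T@[np.cos(np.radians(yaw)),np.sin(np.radians(yaw)),0]
        t=np.degrees(np.arctan2(-v[1],v[2]));t=(t+90)%180-90
    print("shift",np.round(d,4),"turn",round(t,2),"tcp",np.round(o["tcp_pos"],4),"clk",round(float(o["clock"]),2),"w",round(float(o["grip_width"]),4),"F",np.round(o["contact_force"],1))
    return R
E
python3 -c "
from h import *
print(go(.56,-.25,.38,-6.2).round(3)); go(.56,0,.36,-6.2); go(.533,.268,.30,-6.2)"
```

```text
shift [ 0.0242  0.4547 -0.2631] turn -65.7 tcp [ 0.2096 -0.6414  0.4038] clk 0.1 w 0.0855 F [-0.2 -0.1 -0. ]
[[-0.001  0.951  0.311]
 [ 0.002  0.311 -0.951]
 [-1.    -0.    -0.002]]
shift [ 0.0446  0.5323 -0.5007] turn -65.7 tcp [ 0.2096 -0.6414  0.4038] clk 0.1 w 0.0855 F [-0.2 -0.1 -0. ]
shift [ 0.105   0.5899 -0.7638] turn -65.7 tcp [ 0.2096 -0.6414  0.4038] clk 0.1 w 0.0855 F [-0.2 -0.1 -0. ]
```

Request:
servo_tool(
  motion=[
    [0.003,0.043,-0.025,-6,0.3],
    [0.006,0.086,-0.05,-12,0.3],
    [0.009,0.129,-0.075,-18,0.3],
    [0.012,0.172,-0.1,-24,0.3],
    [0.014,0.215,-0.125,-30,0.3],
    [0.016,0.258,-0.15,-36,0.3],
    [0.018,0.301,-0.175,-42,0.3],
    [0.02,0.344,-0.2,-48,0.3],
  ],
)

```text
clock: 0.9
tcp_pos: [0.4753, -0.3427, 0.3838]
orientation: [0.325, 1.548, -0.323]
contact_force: [0.8, -0.0, -0.1]
grip_width: 0.03
```

```bash
python3 -c "
from h import *
go(.57,0,.36,-6.2); go(.533,.268,.30,-6.2);print(get_obs()['joints'].round(2))"
```

```text
shift [ 0.0243  0.3519 -0.0508] turn -17.47 tcp [ 0.4753 -0.3427  0.3838] clk 0.9 w 0.03 F [ 0.8 -0.  -0.1]
shift [ 0.0848  0.5824 -0.1921] turn -17.47 tcp [ 0.4753 -0.3427  0.3838] clk 0.9 w 0.03 F [ 0.8 -0.  -0.1]
[ 0.74  0.37 -0.28  1.78  0.12  1.01  0.  ]
```

Request:
servo_tool(
  motion=[
    [0.005,0.045,-0.006,-3,0.3],
    [0.01,0.09,-0.013,-6,0.3],
    [0.015,0.135,-0.02,-9,0.3],
    [0.02,0.18,-0.026,-12,0.3],
    [0.024,0.225,-0.035,-15,0.3],
    [0.024,0.27,-0.045,-17.5,0.3],
    [0.024,0.312,-0.055,-17.5,0.3],
    [0.024,0.355,-0.065,-17.5,0.3],
  ],
)

```text
clock: 1.7
tcp_pos: [0.5581, 0.0101, 0.36]
orientation: [0.086, 1.571, -0.084]
contact_force: [0.4, -0.9, 0.9]
grip_width: 0.0296
```

```bash
python3 -c "
from h import *
go(.533,.268,.32,-6.2); print(get_obs()['joints'].round(2))"
```

```text
shift [ 0.0404  0.2536 -0.0527] turn 0.02 tcp [0.5581 0.0101 0.36  ] clk 1.7 w 0.0296 F [ 0.4 -0.9  0.9]
[ 0.25  0.38 -0.47  1.86  0.2   0.96 -0.42]
```

Request:
servo_tool(
  motion=[
    [0,0.045,-0.01,0,0.3],
    [0,0.09,-0.02,0,0.3],
    [0,0.135,-0.03,0,0.3],
    [0,0.18,-0.04,0,0.3],
    [0.01,0.22,-0.05,0,0.3],
    [0.04,0.254,-0.053,0,0.3],
    [0.04,0.254,-0.053,0,0.3],
    [0.04,0.254,-0.053,0,0.3],
  ],
)

```text
clock: 2.5
tcp_pos: [0.5321, 0.269, 0.3193]
orientation: [0.083, 1.573, -0.083]
contact_force: [0.2, -0.0, 1.0]
grip_width: 0.0298
```

```bash
python3 - <<'E'
from h import *
go(.5327,.265,.215,-6.2)
R=Ro.from_rotvec(get_obs()["orientation"]).as_matrix();p=get_obs()["tcp_pos"]
f=grab_frame("wrist");
cv2.imwrite("pics/w1.png",cv2.convertScaleAbs(f[:,:,::-1],alpha=1.4))
c=camera_params("wrist");T=np.eye(4);T[:3,:3]=R;T[:3,3]=p
M=c["mtx"]@np.linalg.inv(T@c["T_tool_cam"])[:3]
np.save("M1.npy",M)
def pr(X):
    q=M@np.r_[X,1];return (q[:2]/q[2]).round(0)
a=np.radians(-6.2);x=np.array([np.cos(a),np.sin(a)]);y=np.array([-np.sin(a),np.cos(a)])
for sx,sy in((1,1),(1,-1),(-1,-1),(-1,1)): print("board",pr(np.r_[np.array([.522,.1655])+sx*.0325*x+sy*.06*y,.051]))
for L in (.16,.173): print("tips",[pr(p+R@[L,0,s*.015]) for s in(-1,1)])
E
```

```text
shift [ 0.1043 -0.0039  0.0014] turn 0.13 tcp [0.5321 0.269  0.3193] clk 2.5 w 0.0298 F [ 0.2 -0.   1. ]
board [362. 298.]
board [357. 425.]
board [280. 425.]
board [275. 297.]
tips [array([279., 323.]), array([351., 323.])]
tips [array([282., 308.]), array([349., 308.])]
```

View pics/w1.png

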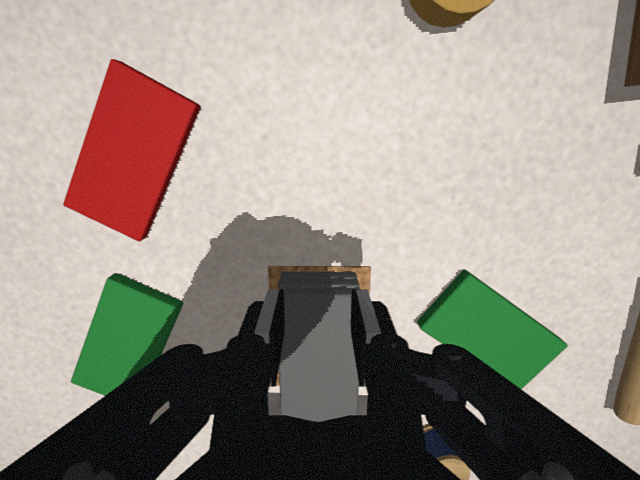

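The wrist view shows the grey board's rear end at about row 290 and the tips behind it. The columns agree, and the row is 7 px off, which is harmless. The back area is clear, so I descend.

Request:
servo_tool(
  motion=[
    [0.03,0,0,0,0.3],
    [0.06,0,0,0,0.3],
    [0.085,0,0.001,0,0.3],
    [0.1,0,0.001,0,0.3],
    [0.103,0,0.001,0,0.3],
    [0.103,0,0.001,0,0.3],
  ],
)

```text
clock: 3.15
tcp_pos: [0.5341, 0.2673, 0.2176]
orientation: [0.086, 1.571, -0.086]
contact_force: [-0.2, -0.2, 0.8]
grip_width: 0.0298
```

```bash
python3 - <<'E'
from h import *
R=go(.5321,.265,.215,-6.2)
o=get_obs();p=o["tcp_pos"]
f=grab_frame("scene")[:,:,::-1]
c=cv2.resize(f[150:300,290:490],None,fx=4,fy=4,interpolation=cv2.INTER_CUBIC)
cv2.imwrite("pics/s2.png",cv2.convertScaleAbs(c,alpha=1.5))
M=P("scene")
for h in (.035,.042,.051):
    for d in(-.011,.011):
        X=np.r_[p[:2]+(R@[0,d,.0295])[:2],h,1];q=M@X;print(h,d,((q[:2]/q[2]-[290,150])*4).round(0))
E
```

```text
shift [ 0.0026 -0.0025 -0.0017] turn -0.06 tcp [0.5341 0.2673 0.2176] clk 3.15 w 0.0298 F [-0.2 -0.2  0.8]
0.035 -0.011 [518. 314.]
0.035 0.011 [553. 299.]
0.042 -0.011 [520. 301.]
0.042 0.011 [555. 286.]
0.051 -0.011 [522. 285.]
0.051 0.011 [558. 270.]
```

View pics/s2.png

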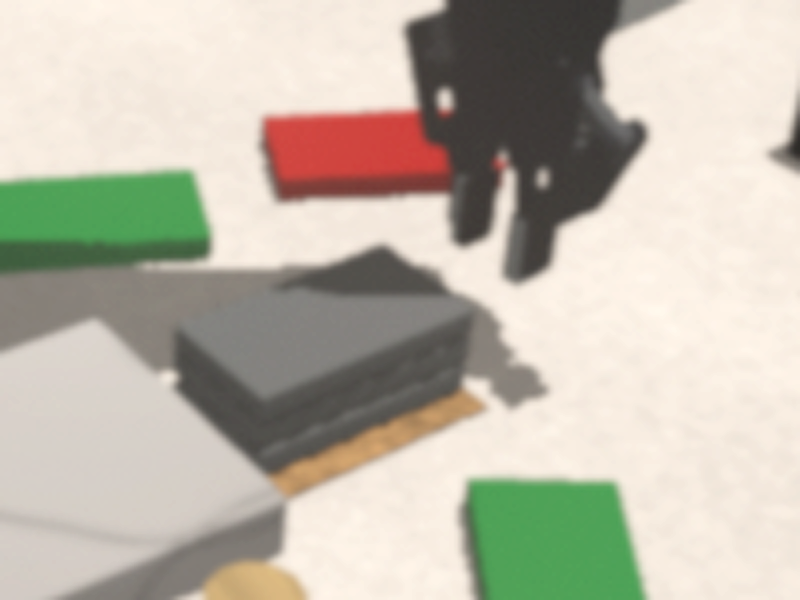

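The tip corners at (517,283) sit at about z 0.052. The effective length at this opening is therefore about 166 mm, less than 173, so I lower 6.5 mm and close in.

Request:
servo_tool(
  motion=[
    [0.007,-0.003,-0.001,0,0.3],
    [0.0075,-0.01,-0.002,0,0.3],
    [0.0075,-0.016,-0.003,0,0.3],
    [0.0075,-0.022,-0.003,0,0.3],
    [0.0075,-0.024,-0.003,0,0.3],
    [0.0075,-0.024,-0.003,0,0.3],
  ],
)

```text
clock: 3.8
tcp_pos: [0.5288, 0.2436, 0.2108]
orientation: [0.087, 1.57, -0.085]
contact_force: [-0.2, -0.0, 0.0]
grip_width: 0.0297
```

```bash
python3 - <<'E'
from h import *
R=go(.5321,.265,.211,-6.2)
f=grab_frame("scene")[:,:,::-1]
c=cv2.resize(f[200:275,320:420],None,fx=8,fy=8,interpolation=cv2.INTER_CUBIC)
cv2.imwrite("pics/s3.png",cv2.convertScaleAbs(c,alpha=2.2,beta=10))
E
```

```text
shift [-0.0002  0.0217  0.001 ] turn -0.08 tcp [0.5288 0.2436 0.2108] clk 3.8 w 0.0297 F [-0.2 -0.   0. ]
```

View pics/s3.png

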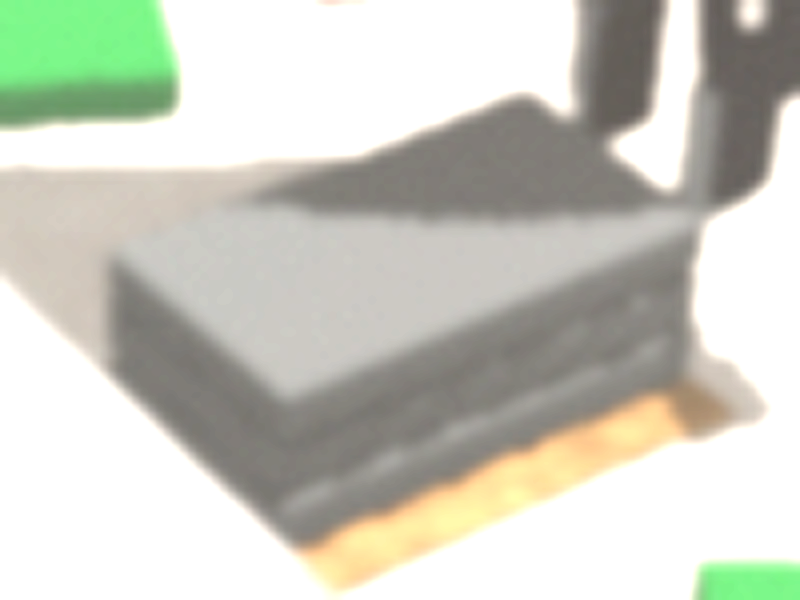

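The tips are now just behind the top board's end, with the near tip corner at (705,212) and little overlap below the top edge. I lower 3 mm more and then push steadily along tool -y.

Request:
servo_tool(
  motion=[
    [0.003,0,0,0,0.3],
    [0.003,-0.003,0,0,0.3],
    [0.003,-0.008,0,0,0.3],
    [0.003,-0.014,0,0.2,0.3],
    [0.003,-0.021,0,0.4,0.3],
    [0.003,-0.028,0,0.5,0.3],
    [0.003,-0.034,0,0.5,0.3],
    [0.003,-0.037,0,0.5,0.3],
  ],
)

```text
clock: 4.65
tcp_pos: [0.5249, 0.2066, 0.2081]
orientation: [0.094, 1.569, -0.092]
contact_force: [0.6, 2.0, 1.8]
grip_width: 0.0301
```

```bash
python3 - <<'E'
from h import *
go(.5114,.0804,.208,-7.6)
f=grab_frame("scene")[:,:,::-1]
c=cv2.resize(f[190:310,270:430],None,fx=5,fy=5,interpolation=cv2.INTER_CUBIC)
cv2.imwrite("pics/s4.png",cv2.convertScaleAbs(c,alpha=1.8,beta=5))
E
```

```text
shift [-1.000e-04 -1.269e-01  1.500e-03] turn 0.8 tcp [0.5249 0.2066 0.2081] clk 4.65 w 0.0301 F [0.6 2.  1.8]
```

View pics/s4.png

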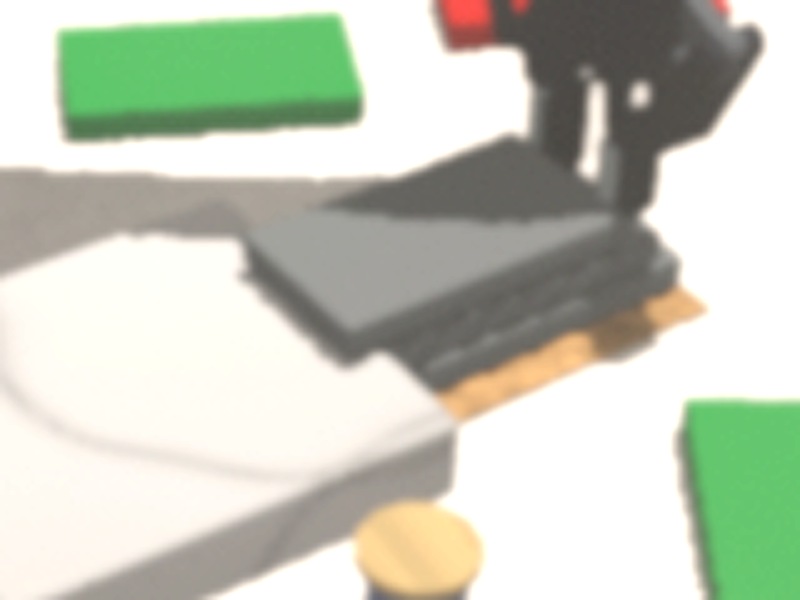

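The top board alone has slid over the slab's edge, square to it, with its front corner at (350,335). The lower boards are in place, so I continue.

Request:
servo_tool(
  motion=[
    [0,-0.007,0,0.1,0.3],
    [0,-0.015,0,0.2,0.3],
    [0,-0.023,0,0.3,0.3],
    [0,-0.031,0,0.4,0.3],
    [0,-0.039,0,0.5,0.3],
    [0,-0.047,0,0.6,0.3],
    [0,-0.053,0.001,0.7,0.3],
    [0,-0.057,0.001,0.8,0.3],
  ],
)

```text
clock: 5.5
tcp_pos: [0.5192, 0.149, 0.2081]
orientation: [0.106, 1.568, -0.104]
contact_force: [-0.2, 3.1, 3.2]
grip_width: 0.0301
```

Request:
servo_tool(
  motion=[
    [0,-0.007,0,0,0.3],
    [0,-0.015,0,0,0.3],
    [0,-0.023,0,0,0.3],
    [0,-0.031,0,0,0.3],
    [0,-0.038,0,0,0.3],
    [0,-0.044,0,0,0.3],
    [0,-0.048,0,0,0.3],
    [0,-0.05,0,0,0.3],
  ],
)

```text
clock: 6.3
tcp_pos: [0.5126, 0.099, 0.2081]
orientation: [0.106, 1.568, -0.104]
contact_force: [-0.3, 3.4, 2.5]
grip_width: 0.0297
```

```bash
python3 - <<'E'
from h import *
go(.5114,.0804,.208,-7.6)
for n,s in(("top",np.s_[195:315,225:425]),("scene",np.s_[200:330,220:420])):
    c=cv2.resize(grab_frame(n)[:,:,::-1][s],None,fx=4,fy=4,interpolation=cv2.INTER_CUBIC)
    cv2.imwrite(f"pics/{n}5.png",cv2.convertScaleAbs(c,alpha=1.8,beta=5))
E
```

```text
shift [ 0.     -0.0186  0.0013] turn -0.07 tcp [0.5126 0.099  0.2081] clk 6.3 w 0.0297 F [-0.3  3.4  2.5]
```

View pics/scene5.png

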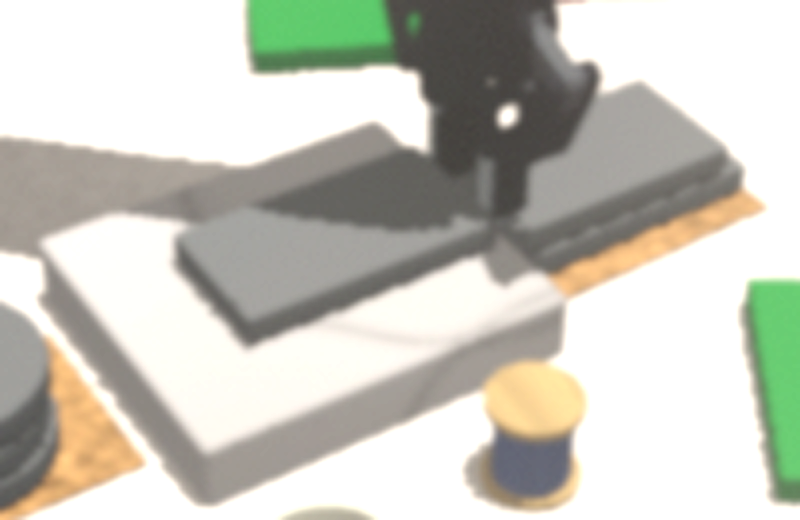

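Only the top board is on the slab, with front corners at (178,240) and (250,322), nearly centred. Now I compute the remaining push.

```bash
python3 - <<'E'
from h import *
S=lambda a:np.array(a)/4+[220-.375,200-.375]
q=onplane("scene",S([(178,240),(250,322)]),.049);s=rect(onplane("scene",S([(565,300),(208,455),(40,245),(377,120)]),.033))[0]
a=np.radians(-7.6);x=np.array([np.cos(a),np.sin(a)]);y=np.array([-np.sin(a),np.cos(a)])
print([(((k-s)@x).round(4),((k-s)@y).round(4)) for k in q])
E
```

```text
[(np.float64(-0.0273), np.float64(-0.0415)), (np.float64(0.033), np.float64(-0.0416))]
```

Request:
servo_tool(
  motion=[
    [0,-0.004,0,0,0.3],
    [0,-0.007,0,0,0.3],
    [0,-0.009,0,0,0.3],
    [0,-0.01,0,0,0.3],
    [0,-0.01,0,0,0.3],
  ],
)

```text
clock: 6.9
tcp_pos: [0.5112, 0.0886, 0.2079]
orientation: [0.105, 1.569, -0.106]
contact_force: [1.6, 1.4, 2.6]
grip_width: 0.0297
```

```bash
python3 - <<'E'
from h import *
go(.5114,.0804,.208,-7.6)
for n,s in(("top",np.s_[195:315,225:425]),("scene",np.s_[200:330,220:420])):
    c=cv2.resize(grab_frame(n)[:,:,::-1][s],None,fx=4,fy=4,interpolation=cv2.INTER_CUBIC)
    cv2.imwrite(f"pics/{n}6.png",cv2.convertScaleAbs(c,alpha=1.5))
E
```

```text
shift [-0.0001 -0.0081  0.0013] turn -0.09 tcp [0.5112 0.0886 0.2079] clk 6.9 w 0.0297 F [1.6 1.4 2.6]
```

View pics/scene6.png

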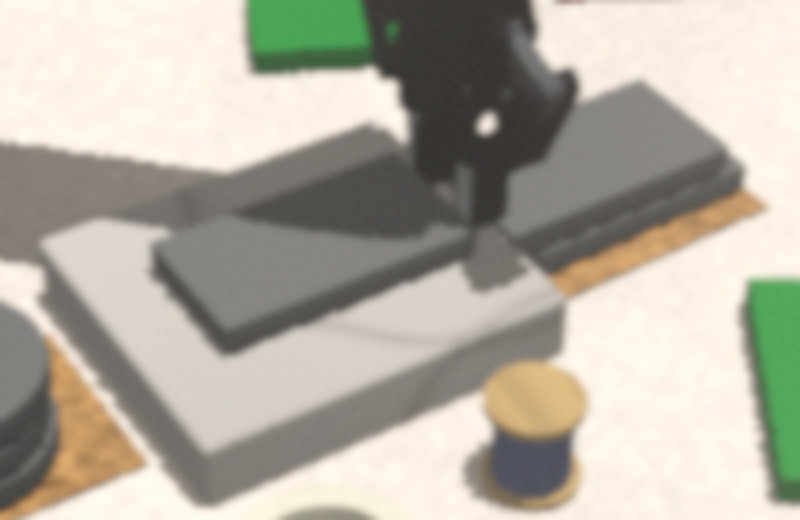

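Board front moved to (153,247) and (228,333). The camera estimate leaves about 8.0 mm and the TCP estimate 8.1 mm. I'll finish the push, back off, raise, and check from above.

Request:
servo_tool(
  motion=[
    [0,-0.003,0,0,0.3],
    [0,-0.006,0,0,0.3],
    [0,-0.0075,0,0,0.3],
    [0,-0.008,0,0,0.3],
    [0,-0.008,0,0,0.3],
  ],
)

```text
clock: 7.5
tcp_pos: [0.5099, 0.0802, 0.2077]
orientation: [0.105, 1.569, -0.107]
contact_force: [-0.8, -1.0, -0.3]
grip_width: 0.0298
```

Request:
servo_tool(
  motion=[
    [0,0.004,0,0,0.3],
    [-0.005,0.012,0,0,0.3],
    [-0.04,0.02,0,0,0.3],
    [-0.08,0.06,0,0,0.3],
    [-0.12,0.1,0,0,0.3],
    [-0.15,0.14,0,0,0.3],
    [-0.15,0.18,0,0,0.3],
    [-0.15,0.22,0,0,0.3],
  ],
)

```text
clock: 8.3
tcp_pos: [0.5396, 0.302, 0.3606]
orientation: [0.107, 1.566, -0.103]
contact_force: [-0.2, 0.4, -0.5]
grip_width: 0.03
```

```bash
python3 - <<'E'
from h import *
go(.5114,.0804,.208,-7.6)
for n,s in(("top",np.s_[195:315,225:425]),("scene",np.s_[200:330,220:420])):
    c=cv2.resize(grab_frame(n)[:,:,::-1][s],None,fx=4,fy=4,interpolation=cv2.INTER_CUBIC)
    cv2.imwrite(f"pics/{n}7.png",cv2.convertScaleAbs(c,alpha=1.5))
E
```

```text
shift [ 0.152  -0.2238  0.0012] turn -0.05 tcp [0.5396 0.302  0.3606] clk 8.3 w 0.03 F [-0.2  0.4 -0.5]
```

View pics/top7.png

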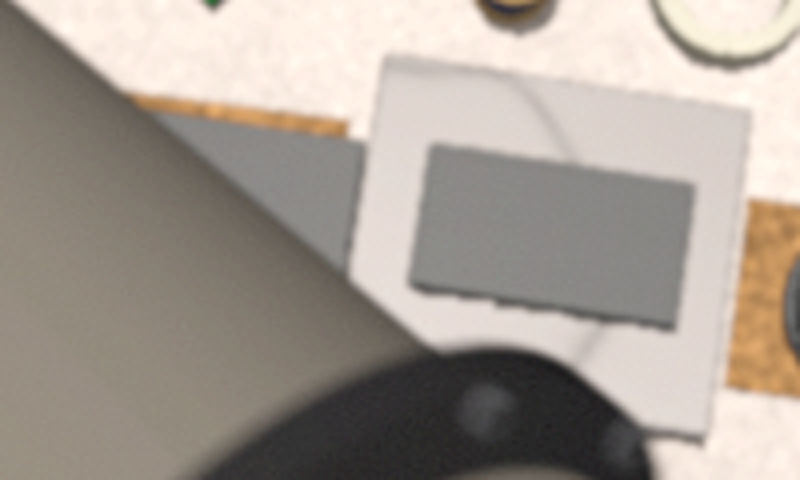

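Seen from above, the board lies well within the slab. But the second board's front edge at (363,145) looks closer to the slab than before. The fingertips probably rubbed on it, as the upward force of about 3 N suggests. I'll quantify both.

```bash
python3 - <<'E'
from h import *
T=lambda a:np.array(a)/4+[225-.375,195-.375]
S=lambda a:np.array(a)/4+[220-.375,200-.375]
a=np.radians(-7.6);x=np.array([np.cos(a),np.sin(a)]);y=np.array([-np.sin(a),np.cos(a)])
def loc(q,s): return [(round(float((k-s)@x)*1e3,1),round(float((k-s)@y)*1e3,1)) for k in q]
st=np.array([.5012,.0096]);ss=np.array([.5022,.0106])
b=onplane("top",T([(432,145),(694,184),(673,325),(412,287)]),.049);print("top board",rect(b),loc(b,st),loc([b.mean(0)],st))
print("second top: front",loc(onplane("top",T([(363,145),(350,258)]),.035),st))
print("second scene: rear -+,++, third ++",loc(onplane("scene",S([(640,83),(725,152)]),.035),ss),loc(onplane("scene",S([(742,165)]),.019),ss))
print("orig top: front,rear",loc(onplane("top",T([(338,127),(320,272),(78,93),(60,235)]),.051),st))
print("orig scene rear -+,++",loc(onplane("scene",S([(664,44),(750,110)]),.051),ss))
E
```

```text
top board (array([0.5015, 0.0075]), 'len', array([0.0637, 0.1162]), 'yawdeg(x,y)', array([-7.59, -7.12])) [(32.1, 56.5), (32.7, -60.6), (-30.7, -59.7), (-31.9, 55.6)] [(0.5, -2.0)]
second top: front [(29.8, 87.3), (-21.9, 85.0)]
second scene: rear -+,++, third ++ [(-31.9, 202.6), (31.2, 201.6)] [(27.0, 216.9)]
orig top: front,rear [(33.2, 98.9), (-31.9, 96.5), (30.5, 215.9), (-33.6, 212.3)]
orig scene rear -+,++ [(-33.5, 216.5), (28.6, 216.0)]
```

The top board is within 2 mm and 0.5° of the slab's middle. The second board was dragged about 12 mm, up against the slab (front at 86 mm, was about 98). The third is unmoved. I'll mend it by gripping only the second board's sides lightly, at z 19–35 mm, and sliding it back 12 mm.

```bash
python3 - <<'E'
from h import *
go(.5214,.158,.28,-7.6);go(.5214,.158,.192,-7.6)
print("green corners",onplane("top",[(276,195),(254,172),(235,337),(252,309)],.012).round(3))
E
```

```text
shift [ 0.0782 -0.1492  0.0025] turn 0.39 tcp [0.5377 0.3059 0.359 ] clk 8.4 w 0.03 F [-0.6  0.2 -0.3]
shift [ 0.1662 -0.1497  0.0026] turn 0.39 tcp [0.5377 0.3059 0.359 ] clk 8.4 w 0.03 F [-0.6  0.2 -0.3]
green corners [[0.613 0.168]
 [0.657 0.211]
 [0.35  0.232]
 [0.4   0.204]]
```

Request:
servo_tool(
  motion=[
    [0,-0.045,0.001,0.4,-1],
    [0,-0.09,0.002,0.4,-1],
    [0.02,-0.125,0.0025,0.4,-1],
    [0.05,-0.145,0.0025,0.4,-1],
    [0.075,-0.149,0.0025,0.4,-1],
    [0.078,-0.149,0.0025,0.4,-1],
    [0.078,-0.149,0.0025,0.4,-1],
  ],
)

```text
clock: 9.1
tcp_pos: [0.5213, 0.1588, 0.2803]
orientation: [0.108, 1.57, -0.099]
contact_force: [0.1, -0.1, 0.7]
grip_width: 0.0856
```

```bash
python3 -c "
from h import *
go(.5214,.158,.192,-7.6)"
```

```text
shift [ 0.0883 -0.0012  0.0004] turn 0.03 tcp [0.5213 0.1588 0.2803] clk 9.1 w 0.0856 F [ 0.1 -0.1  0.7]
```

Request:
servo_tool(
  motion=[
    [0.03,-0.001,0,0,-1],
    [0.06,-0.001,0,0,-1],
    [0.08,-0.001,0,0,-1],
    [0.088,-0.001,0,0,-1],
    [0.088,-0.001,0,0,-1],
    [0.088,-0.001,0,0,-1],
  ],
  force=20,
)

```text
clock: 9.7
tcp_pos: [0.5217, 0.1591, 0.1937]
orientation: [0.109, 1.568, -0.098]
contact_force: [0.3, -0.3, -0.3]
grip_width: 0.0855
```

Request:
servo_tool(
  motion=[
    [0,0,0,0,-0.7],
    [0,0,0,0,-0.55],
    [0,0,0,0,-0.5],
    [0,0,0,0,-0.45],
    [0,0,0,0,-0.4],
    [0,0,0,0,-0.4],
  ],
  force=20,
)

```text
clock: 10.3
tcp_pos: [0.5221, 0.1594, 0.195]
orientation: [0.109, 1.566, -0.098]
contact_force: [-2.3, -0.3, 7.5]
grip_width: 0.0645
```

Request:
servo_tool(
  motion=[
    [0,0,0,0,-0.4],
    [0,0,0,0,-0.4],
  ],
)

```text
clock: 10.5
tcp_pos: [0.5223, 0.1594, 0.1954]
orientation: [0.109, 1.566, -0.098]
contact_force: [1.6, -0.2, -1.5]
grip_width: 0.064
```

Request:
servo_tool(
  motion=[
    [0,0.002,0,0,-0.4],
    [0,0.005,0,0,-0.4],
    [0,0.008,0,0,-0.4],
    [0,0.011,0,0,-0.4],
    [0,0.0125,0,0,-0.4],
    [0,0.0125,0,0,-0.4],
  ],
)

```text
clock: 11.1
tcp_pos: [0.5239, 0.1722, 0.1955]
orientation: [0.109, 1.566, -0.097]
contact_force: [-0.0, -0.0, -1.0]
grip_width: 0.0642
```

Request:
servo_tool(
  motion=[
    [0,0,0,0,-0.5],
    [0,0,0,0,-0.7],
    [0,0,0,0,-1],
    [0,0,0,0,-1],
  ],
)

```text
clock: 11.5
tcp_pos: [0.524, 0.1722, 0.1956]
orientation: [0.109, 1.565, -0.097]
contact_force: [0.7, 1.2, 0.5]
grip_width: 0.0857
```

Request:
servo_tool(
  motion=[
    [-0.03,0,0,0,-1],
    [-0.07,0,0,0,-1],
    [-0.11,0,0,0,-1],
    [-0.15,0.02,0,0,-1],
    [-0.17,0.06,0,0,-1],
    [-0.17,0.1,0,0,-1],
    [-0.17,0.14,0,0,-1],
    [-0.17,0.18,0,0,-1],
  ],
)

```text
clock: 12.3
tcp_pos: [0.5471, 0.3506, 0.3675]
orientation: [0.11, 1.565, -0.097]
contact_force: [-0.1, -0.6, -0.6]
grip_width: 0.0854
```

```bash
python3 - <<'E'
from h import *
go(.5214,.158,.28,-7.6);print(get_obs()["joints"].round(2))
f=grab_frame("scene")[:,:,::-1]
c=cv2.resize(f[200:330,220:420],None,fx=4,fy=4,interpolation=cv2.INTER_CUBIC)
cv2.imwrite("pics/scene8.png",cv2.convertScaleAbs(c,alpha=1.5))
E
```

```text
shift [ 0.0859 -0.195  -0.0004] turn 0.04 tcp [0.5471 0.3506 0.3675] clk 12.3 w 0.0854 F [-0.1 -0.6 -0.6]
[-0.27  0.53 -0.56  1.63  0.31  1.07 -1.05]
```

```bash
python3 - <<'E'
from h import *
s=grab_frame("scene")[:,:,::-1];t=grab_frame("top")[:,:,::-1]
r=lambda im,k:cv2.resize(np.ascontiguousarray(im),None,fx=k,fy=k,interpolation=cv2.INTER_CUBIC)
A=np.hstack([r(s[205:290,320:420],4),r(t[205:290,230:330],4)])
B=np.hstack([r(s[200:330,220:420],2),r(t[190:320,290:490],2)])
cv2.imwrite("pics/fin.png",cv2.convertScaleAbs(np.vstack([A,B]),alpha=1.5))
E
```

```text
(no output)
```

View pics/fin.png

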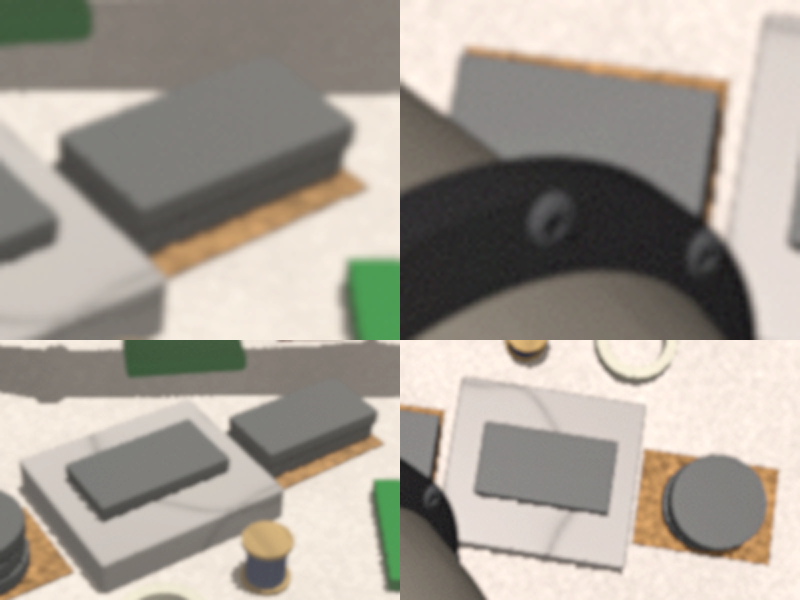

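The picture shows the stack flush again and the top board flat on the slab. I'll turn the corners into numbers.

```bash
python3 - <<'E'
from h import *
a=np.radians(-7.6);x=np.array([np.cos(a),np.sin(a)]);y=np.array([-np.sin(a),np.cos(a)])
loc=lambda q,s:[(round(float((k-s)@x)*1e3,1),round(float((k-s)@y)*1e3,1)) for k in q]
st=np.array([.5012,.0096]);ss=np.array([.5022,.0106])
S=lambda a:np.array(a)/4+[320-.375,205-.375]
T=lambda a:(np.array(a)-[400,0])/4+[230-.375,205-.375]
q=onplane("scene",S([(355,126),(145,212),(62,135),(270,58)]),.035);print("second",rect(q),loc(q,ss),loc([q.mean(0)],ss))
print("front,rear + top",loc(onplane("top",T([(720,92),(706,215),(463,52)]),.035),st))
B=lambda a:(np.array(a)-[0,340])/2+[220-.25,200-.25]
q=onplane("scene",B([(228,461),(103,508),(68,465),(190,420)]),.049);print("board",rect(q),loc([q.mean(0)],ss))
B=lambda a:(np.array(a)-[400,340])/2+[290-.25,190-.25]
q=onplane("top",B([(485,422),(617,441),(606,513),(476,492)]),.049);print("board",rect(q),loc([q.mean(0)],st))
E
```

```text
second (array([0.5263, 0.1673]), 'len', array([0.0633, 0.1159]), 'yawdeg(x,y)', array([-8.49, -8.  ])) [(34.8, 215.9), (34.8, 100.1), (-29.3, 100.9), (-27.7, 217.1)] [(3.2, 158.5)]
front,rear + top [(34.1, 98.5), (-22.2, 95.8), (34.2, 216.6)]
board (array([0.5037, 0.0087]), 'len', array([0.063 , 0.1158]), 'yawdeg(x,y)', array([-9.7 , -8.71])) [(1.7, -1.6)]
board (array([0.5018, 0.0076]), 'len', array([0.0639, 0.1165]), 'yawdeg(x,y)', array([-7.38, -7.42])) [(0.9, -1.9)]
```

```bash
python3 -c "
from bench import *
print(hand_in())"
```

```text
the job is handed in; nothing more can be done
None
```

The top board lies flat on the slab, but the second board did not stay put during the slide: I dragged it about 12 mm and had to slide it back.

- **The slide:** I pushed the top board off with two part-open fingertips on its end face. It was not lifted. In the last check from above, it was about 1 mm off the slab's middle in x, 2 mm off in y, and within about 0.3° of square. The side camera gave a similar position but 1–2° of yaw, from coarser corner readings.
- **What went wrong:** I misjudged the fingertip height as several millimetres too high. The tips rubbed on the second board and carried it about 12 mm, up against the slab.
- **The mend:** I gripped only the second board's sides at 20 N and slid it back 12.8 mm. During this the tool briefly felt 7.5 N upward as the fingers closed. While sliding, the tool felt about 1 N of downward pull, so the board's weight may have been partly on the grip.
- **Second board now:** It is within about 2 mm of its old place along the stack. It may be about 2–3 mm off sideways towards +x and about 1.5° turned from where the top board had lain. The two cameras differ by about 1 mm here. I left that rather than disturb it again.
- **The rest:** The third board and the round stack looked unmoved, and the gripper was clear of everything at hand-in. The clock read about 12.4 s, and the tool forces I read never passed about 8 N.

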